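# Cover the neutral terminal block

## Robot

A 6-joint arm with a two-finger parallel gripper is mounted at the origin on the work surface. World frame = base frame: x ahead of the robot, y to its left, z up, the work surface at z = 0. Lengths are in mm, angles in rad, forces in N, time in s.
With the tool pointing down it reaches from about 300 to 775 mm from the base axis. Payload 14.6 kg.
Tool frame: the origin (TCP) lies midway between the tips of the shut fingers; the grasp point (between the pads) lies 19 mm behind it; z points along the fingers, y is the line along which they close (so a half turn about z gives the same grasp; the last joint's range is limited). The gripper opens to 85 mm and grips with 20 to 120 N. Pads are 22 mm wide; open, the fingers measure 114 mm over their backs; the gripper's body (76 mm by 85 mm) begins 54 mm behind the grasp point. The pads swing forward as they close: fully open they stand 13 mm farther back than shut.
Start: joints at [-1.323, 0.3, 1.521, -0, 1.321, -0.067], TCP at [170.287, -522.964, 231.281] pointing down, gripper open.
Joint ranges: [-3.03, 3.03], [-0.79, 2.21], [0.23, 2.52], [-1.04, 4.18], [0, 3.07], [-2.55, 2.55]. Speed limits (rad/s): [2.22, 2.22, 2.57, 3.14, 3.14, 3.14].

## Interface

Orientations are given as a rotation vector (axis times angle).
In Python, from rig import status, optics, workorder gives the robot as it stands.
- The arm moves only by the tool jog_arm, never from a script. Its argument "steps" is a list that holds one entry, the list of rows, each a list of 7 numbers: the opening in per cent of the stroke, from 0 (shut) to 100 (fully open), then the shift along the tool's x, y, z in m, then the turn, a rotation vector about the tool's x, y, z in rad. In form: [[[fingers, x, y, z, ax, ay, az], ...]]. A call has 1 to 20 rows; each row shifts and turns the commanded pose from where the row before left it, along the tool's axes as they then stand; what a row does not reach is not made up. A row lasts 1/10 s, in which the tool goes at most 50 mm and 8.59 degrees, less where a joint would pass 70% of its speed; a pose out of reach is approached as far as the arm can. A call is refused whole if a number of a shift passes 0.05 or a number of a turn 0.15, either way. A call with a gripper value outside its range is refused whole. The fingers move at their own pace and stop on an object; the grip force is fixed at half the most. Time passes only in rows, so rows that do not move let the fingers close. It gives the time, the measured TCP pose, the force, the opening and the grip force at its end, in the units of the state.
- status.observe(): the state, without advancing time (a new reading comes with each control period).
- optics.read_camera(name): name is "scene" or "top" or "wrist"; returns (picture, depth): 480x640x3 uint8, red, green, blue; 480x640 float32, mm along the optical axis (not along the pixel's ray), 0 where there is no reading.
- optics.get_calibration(name): a dict with "fx", "fy", "cx", "cy" (pixels), "rvec" (rotation vector, rad) and "tvec" (3), from world to camera coordinates, as OpenCV has them. Camera axes: x right, y down, z forward; pixel columns grow to the right and rows downward; lengths in mm; the calibration is good to about 2 mm. A picture is of the moment at which its call begins: read the wrist's pose just before it. get_calibration takes no time and is no camera call; for the wrist camera it gives the pose at the moment of the call.
- workorder.job_done(): hands the job in; it is judged then, once.
The state is a dict: "clock": time; "joints": joint angles; "qd": joint speeds; "joint_efforts": joint torques, N m; "tool_pos": TCP position; "tool_rot": TCP orientation; "force": force on the tool from outside, world axes, zero at the start; "torque": the same for the moment, N m; "width": opening from 0.0 (shut) to 1.0 (fully open); "grip_force": force on a finger pad.
Only numpy, scipy, OpenCV 4.12 (cv2) and the standard library are available. Lean on these libraries where they do the work, as an engineer would, in place of code of your own. Each camera call takes 0.05 s, during which the arm holds its last target. There are 200 camera calls.

## Task

The wiring of the blue terminal block is finished: put the white cover plate on it, squarely and lengthwise over the block, and press it down until its clips are pushed right in and the cover lies flat and level on the block. Set the cover down rather than dropping it, then let go, and leave the spare black cover where it lies; the green block stays open.

Things in the scene. Friction and masses are not known exactly. Their poses are not given: they have to be found in the camera images.
- white_cover_mid (a point): Centre (half-way up) of the loose white plastic cover plate, a plain flat slab 120 x 56 x 12 mm (about 90 g) lying flat on the bench, with a small grey dot near each end of its top. x runs along its 120 mm length, y across its 56 mm width (grip it across the width), z up through its thickness. Either end may point either way.
- blue_block_top (a point): Centre of the flat top of the fixed blue terminal block, 130 x 70 x 30 mm high, brass screws on top. x along its length, z up. Two orange clips (14 x 44 mm), 45 mm either side of the centre along x, stand 10 mm proud; a cover laid on them rests there. Each slides down with about 3 N until level with the top and stays: press the middle of the cover with 8 to 15 N to push both home.
- black_cover_mid (a point): Centre of the spare black cover plate, same shape and size as the white one, lying flat on the bench. Not to be used or shifted.
- green_block_top (a point): Centre of the top of the green terminal block, fixed, same shape and size as the blue one with the same orange clips. It stays open.
There are look-alikes about, which are no part of the job. Several things look just like the part that bears white_cover_mid: the one meant starts nearest to the robot's base.

How it is judged (in metres and radians):
At the end, for the whole second after the job is handed in: The white cover lies at rest on the blue block, centre within 15 mm of the block's centre and lengthwise within about 11 degrees, pressed down to within 3 mm of the block's top and level within about 3 degrees (horizontal distance between white_cover_mid and blue_block_top below 0.015 m and angle between the x axis of white_cover_mid and the x axis of blue_block_top, either way round below 0.2 rad and z of white_cover_mid in the frame of blue_block_top between 0.003 and 0.009 m and angle between white_cover_mid's own z axis and vertical below 0.06 rad and linear speed of white_cover below 0.02 m/s); the robot touches nothing.
It fails at once if the spare black cover is shifted by more than 20 mm (distance of black_cover_mid from where it was at the start of the episode above 0.02 m).
It fails at once if the white cover is dropped (moves faster than 0.6 m/s while the gripper is not touching it, a fall of about 20 mm) (linear speed of white_cover above 0.6 m/s and contact force between the fingers and white_cover below 0.05 N).
It also fails if it takes over 43 s, if anything falls off the work surface, if the arm or the gripper's body presses on something with over 40 N, if the wrist force passes 120 N, or if a joint passes its speed limit or range.

## Working session

There is one attempt and no reset: what is moved stays moved. The work goes in short steps, Python scripts to look and compute and a tool call to move; the robot and the scene stay as the last step left them, time stands still between calls to the robot, and variables do not carry over. Pictures are saved under pics/ and viewed, at most 10 in all, crops included, and the job is handed in when it is done.

Besides the shell and the picture viewer there is one more tool, called after "Request:" as name([rows], argument=value, ...), one row to a line, values as JSON. jog_arm: Moves the arm, as the interface text tells. Its arguments: {"type":"object","properties":{"steps":{"type":"array"}},"required":["steps"]}

```bash
mkdir -p pics
python3 - <<'E'
from rig import status, optics
import cv2,numpy as np
print(status.observe())
for n in("top","scene"):
    p,d=optics.read_camera(n); c=optics.get_calibration(n); print(n,c)
    cv2.imwrite(f"pics/{n}0.png",p[:,:,::-1]); np.savez(f"{n}0.npz",p=p,d=d,**{k:np.array(v) for k,v in c.items()})
E
```

```text
{'clock': 0.0, 'joints': array([-1.32260519e+00,  3.00503371e-01,  1.52159294e+00, -3.15835889e-05,
        1.32071406e+00, -6.65926214e-02]), 'qd': array([-4.99688363e-05,  1.57563490e-03, -5.00058516e-05,  3.32905409e-04,
       -5.61840693e-04,  2.50077329e-03]), 'joint_efforts': array([ 3.22250256e-03, -5.43495369e+01, -3.61800241e+01,  8.22946208e-05,
        4.02997888e-03, -4.03328315e-06]), 'tool_pos': array([ 170.22042741, -522.74211003,  230.69859896]), 'tool_rot': array([-3.10156392e+00, -4.92244723e-01,  2.21218384e-04]), 'force': array([-1.15985559, -0.15981648, -0.42089671]), 'torque': array([0.03300495, 0.01641252, 0.01513911]), 'grip_force': 0.0, 'width': 0.9998105864057462}
top {'fx': 545.4562437550914, 'fy': 545.4562437550914, 'cx': 316.91532462113145, 'cy': 242.02203304148307, 'rvec': array([ 2.19997983, -2.15484979,  0.10153935]), 'tvec': array([ 144.08931345,  548.80340657, 1325.32721191])}
scene {'fx': 438.3944391978759, 'fy': 438.3944391978759, 'cx': 318.126512056477, 'cy': 235.5216647021655, 'rvec': array([ 2.12268791,  1.54636329, -0.4735474 ]), 'tvec': array([-294.70221556, -376.90357555, 1180.95991047])}
```

View pics/top0.png

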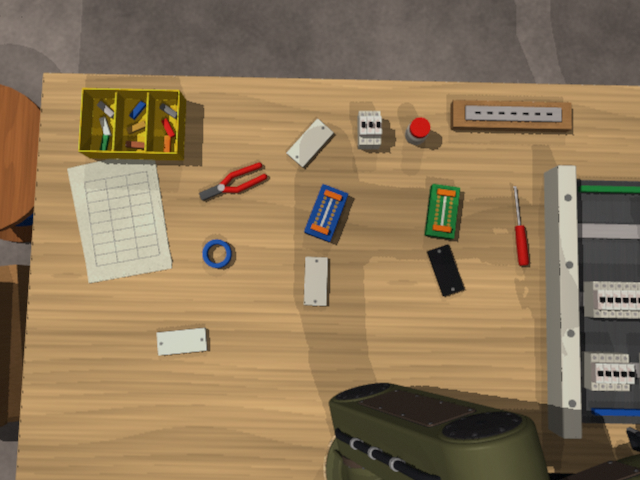

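View pics/scene0.png

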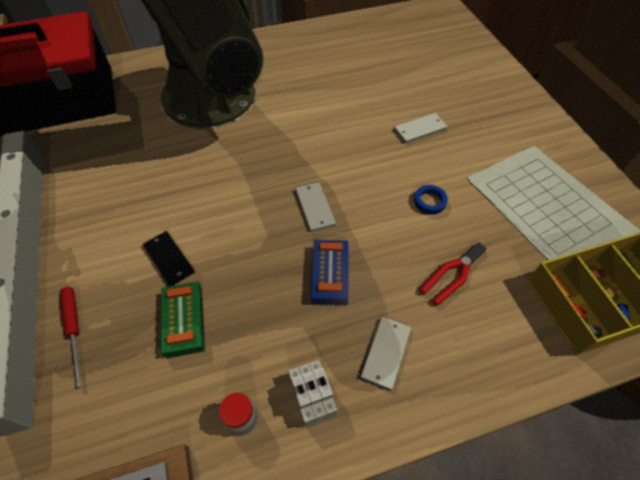

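Top view: white covers at (182,341), (316,281) and (310,142), blue block at (327,213), green block at (443,211), black cover at (446,270). The scene view agrees. Next I convert these to world poses.

```bash
cat > h.py <<'E'
import numpy as np,cv2
def world(d,c,mask=None):
    v,u=np.nonzero(mask if mask is not None else d>0); z=d[v,u].astype(float)
    P=np.stack([(u-c['cx'])/c['fx']*z,(v-c['cy'])/c['fy']*z,z],1)
    R=cv2.Rodrigues(np.array(c['rvec'],float))[0]
    W=(P-np.array(c['tvec']))@R; return W,v,u
def topfit(d,c,uv,zlo,zhi,r=45):
    m=np.zeros(d.shape,bool); u,v=uv; m[max(v-r,0):v+r,max(u-r,0):u+r]=1; m&=d>0
    W,vv,uu=world(d,c,m); k=(W[:,2]>zlo)&(W[:,2]<zhi)
    im=np.zeros(d.shape,np.uint8); im[vv[k],uu[k]]=1
    n,l,s,_=cv2.connectedComponentsWithStats(im); 
    i=min(range(1,n),key=lambda i:(s[i,4]<60)*1e6+np.hypot(*(_[i]-uv)))
    k&=l[vv,uu]==i; Q=W[k]
    (cx,cy),(w,h),a=cv2.minAreaRect(Q[:,:2].astype(np.float32))
    if w<h: w,h,a=h,w,a+90
    return np.round([cx,cy,np.median(Q[:,2]),w,h,(a+90)%180-90,*np.median(Q[:,:2],0)],1)
E
python3 - <<'E'
from h import *
for n,pts in(("top",dict(w1=(182,341),w2=(316,281),w3=(310,142),blue=(327,213),green=(443,211),black=(446,270))),("scene",dict(w1=(420,127),w2=(315,206),w3=(386,352),blue=(330,271),green=(181,318)))):
    f=np.load(n+"0.npz"); c={k:f[k] for k in('fx','fy','cx','cy','rvec','tvec')}
    for k,p in pts.items():
        lo,hi=(22,60) if k in('blue','green') else (5,20)
        print(n,k,topfit(f['d'],c,p,lo,hi))
E
```

```text
top w1 [295.7 481.9  11.4 127.9  63.6 -80.1 294.8 484.1]
top w2 [448.6 159.5  11.6 122.8  65.   -5.4 449.4 158.5]
top w3 [798.9 179.   11.5 125.2  60.6 -39.2 798.4 180.4]
top blue [618.7 135.9  30.2 130.7  70.  -19.7 617.9 136.2]
top green [ 629.5 -154.4   30.3  131.7   71.8   -6.4  628.3 -153. ]
top black [ 485.2 -167.    11.6  122.4   62.6   19.9  483.3 -164.3]
scene w1 [296.  483.2  12.6 123.7  60.8 -83.3 299.7 481.3]
scene w2 [451.4 157.7  12.8 122.   56.3  -1.1 456.2 156.7]
scene w3 [801.4 179.6  12.6 121.1  55.9 -40.1 805.  177.1]
scene blue [620.5 135.1  31.1 131.   69.1 -19.8 626.  133.4]
scene green [ 631.6 -154.5   31.2  130.6   70.7   -7.5  637.7 -154. ]
```

The white cover nearest the base is the one at about (450, 158), 477 mm away. The next is 565 mm away. I'll move above it.

Request:
jog_arm([
  [[100,0.0238,-0.0281,0.0015,0,0,0],[100,0.0238,-0.0281,0.0015,0,0,0],[100,0.0238,-0.0281,0.0015,0,0,0],[100,0.0238,-0.0281,0.0015,0,0,0],[100,0.0238,-0.0281,0.0015,0,0,0],[100,0.0238,-0.0281,0.0015,0,0,0],[100,0.0238,-0.0281,0.0015,0,0,0],[100,0.0238,-0.0281,0.0015,0,0,0],[100,0.0238,-0.0281,0.0015,0,0,0],[100,0.0238,-0.0281,0.0015,0,0,0],[100,0.0238,-0.0281,0.0015,0,0,0],[100,0.0238,-0.0281,0.0015,0,0,0],[100,0.0238,-0.0281,0.0015,0,0,0],[100,0.0238,-0.0281,0.0015,0,0,0],[100,0.0238,-0.0281,0.0015,0,0,0],[100,0.0238,-0.0281,0.0015,0,0,0],[100,0.0238,-0.0281,0.0015,0,0,0],[100,0.0238,-0.0281,0.0015,0,0,0],[100,0.0238,-0.0281,0.0015,0,0,0],[100,0.0238,-0.0281,0.0015,0,0,0]],
])

```text
clock: 2.1
tool_pos: [449.1, 160.4, 201.0]
tool_rot: [3.103, 0.493, -0.001]
force: [-0.4, -0.4, -0.7]
width: 1.001
grip_force: 0.0
```

Request:
jog_arm([
  [[100,0,0,0,0,0,0.1],[100,0,0,0,0,0,0.1],[100,0,0,0,0,0,0.1],[100,0,0,0,0,0,0.05],[100,0,0,0,0,0,0],[100,0,0,0,0,0,0]],
])

```text
clock: 2.7
tool_pos: [448.8, 158.7, 201.2]
tool_rot: [3.141, -0.053, -0.0]
force: [0.3, -0.5, 0.7]
width: 1.002
grip_force: 0.0
```

```bash
cat >> h.py <<'E'
def look(tag,view=True):
    from rig import status, optics
    s=status.observe(); c=optics.get_calibration("wrist"); p,d=optics.read_camera("wrist")
    cv2.imwrite(f"pics/{tag}.png",p[:,:,::-1]); np.savez(tag+".npz",p=p,d=d,**{k:np.array(v) for k,v in c.items()})
    return s,c,p,d
def delta(s,xyz,yaw):
    "tool-frame shift (before turn) and tool-z turn to reach xyz mm, tool-x yaw deg"
    R=cv2.Rodrigues(s['tool_rot'])[0]; cur=np.degrees(np.arctan2(R[1,0],R[0,0]))
    T=cv2.Rodrigues(np.array([0,0,np.radians(yaw)]))[0]@np.diag([1.,-1,-1])
    return "clock %.2f"%s['clock'],"pos",np.round(s['tool_pos'],1),"yaw %.2f"%cur,"shift mm",np.round(R.T@(np.array(xyz)-s['tool_pos']),1),"turn",np.round(cv2.Rodrigues(R.T@T)[0].ravel(),3),"F",np.round(s['force'],1),"w %.3f"%s['width'],"g %.1f"%s['grip_force']
E
python3 - <<'E'
from h import *
s,c,p,d=look("w_a"); print(*delta(s,(450,158.5,60),-2)); print(s['joints'].round(2))
R=cv2.Rodrigues(np.array(c['rvec']))[0]
for P in((450,158.5,12),(619.5,135.5,30)):
    q=R@np.array(P)+c['tvec']; print(q, c['fx']*q[0]/q[2]+c['cx'],c['fy']*q[1]/q[2]+c['cy'])
E
```

```text
clock 2.70 pos [448.8 158.7 201.2] yaw -1.92 shift mm [  1.2   0.2 141.2] turn [0.    0.    0.001] F [ 0.3 -0.5  0.7] w 1.002 g 0.0
[ 0.26  0.16  1.76 -0.    1.22  1.87]
[ -0.65079735 -27.66461494 338.35829574] 316.7268585079171 217.18835869590401
[  16.82934833 -184.92772011  270.93418835] 339.0272282315739 7.97432269543981
```

View pics/w_a.png

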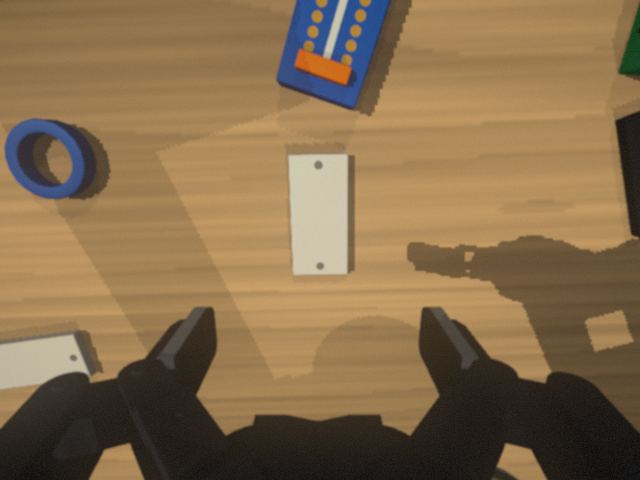

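The wrist view shows the white cover centred at about (320,214), almost parallel to image columns, with dots at (318,165) and (320,266). I'll refine its pose from here.

Run:
```python
from h import *
f=np.load("w_a.npz"); c={k:f[k] for k in('fx','fy','cx','cy','rvec','tvec')}
print(topfit(f['d'],c,(320,214),6,20,75))
m=np.zeros((480,640),np.uint8); hsv=cv2.cvtColor(f['p'],cv2.COLOR_RGB2HSV)
m[140:290,270:370]=(hsv[140:290,270:370,1]<50)&(hsv[140:290,270:370,2]>150)
r=cv2.minAreaRect(np.argwhere(m)[:,::-1].astype(np.float32)); b=cv2.boxPoints(r); print(r)
R=cv2.Rodrigues(c['rvec'])[0]; o=-R.T@c['tvec']
W=[]
for u,v in b:
    k=R.T@np.array([(u-c['cx'])/c['fx'],(v-c['cy'])/c['fy'],1]); W.append(o+k*(12-o[2])/k[2])
W=np.array(W)[:,:2].astype(np.float32); print(cv2.minAreaRect(W))
```

```text
[450.  156.5  11.7 120.1  56.1  -1.  454.8 156.3]
((318.0, 213.5), (119.0, 58.0), 90.0)
((450.58837890625, 157.20591735839844), (59.216190338134766, 117.60104370117188), 88.129638671875)
```

Request:
jog_arm([
  [[85,0.001,0.0015,0.02,0,0,-0.01],[85,0,0,0.03,0,0,0],[85,0,0,0.03,0,0,0],[85,0,0,0.03,0,0,0],[85,0,0,0.03,0,0,0],[85,0,0,0.025,0,0,0],[85,0,0,0.015,0,0,0],[85,0,0,0.01,0,0,0],[85,0,0,0.005,0,0,0],[85,0,0,0.003,0,0,0],[85,0,0,0,0,0,0],[85,0,0,0,0,0,0]],
])

```text
clock: 3.95
tool_pos: [450.2, 157.4, 3.9]
tool_rot: [-3.141, 0.039, -0.002]
force: [-0.4, 0.8, -0.3]
width: 0.85
grip_force: 0.0
```

Request:
jog_arm([
  [[85,0,0,0.002,0,0,0],[85,0,0,0.002,0,0,0],[85,0,0,0.001,0,0,0],[85,0,0,0,0,0,0]],
])

```text
clock: 4.35
tool_pos: [449.7, 157.2, -1.9]
tool_rot: [3.141, -0.04, -0.0]
force: [-0.3, -0.0, 0.8]
width: 0.848
grip_force: 0.0
```

Run:
```python
from h import *
s,c,p,d=look("w_b"); print(*delta(s,(450,157,-4),-1.4))
```

```text
clock 4.35 pos [449.7 157.2  -1.9] yaw -1.45 shift mm [0.3 0.2 2.1] turn [ 0.     0.    -0.001] F [-0.3 -0.   0.8] w 0.848 g 0.0
```

View pics/w_b.png

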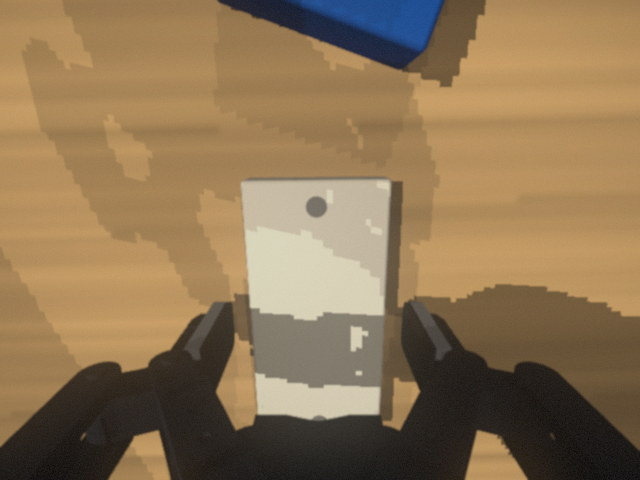

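The cover sits between the fingers (edges at columns 250 and 385, fingers at 232 and 405). I'll go down 2 mm more, close, then lift a little.

Request:
jog_arm([
  [[85,0,0,0.002,0,0,0],[0,0,0,0,0,0,0],[0,0,0,0,0,0,0],[0,0,0,0,0,0,0],[0,0,0,0,0,0,0],[0,0,0,0,0,0,0],[0,0,0,0,0,0,0]],
])

```text
clock: 5.1
tool_pos: [449.9, 157.3, -3.5]
tool_rot: [-3.141, 0.039, -0.0]
force: [-1.8, -1.1, 5.4]
width: 0.635
grip_force: 63.9
```

Request:
jog_arm([
  [[0,0,0,-0.004,0,0,0],[0,0,0,-0.01,0,0,0],[0,0,0,-0.02,0,0,0],[0,0,0,-0.02,0,0,0],[0,0,0,-0.02,0,0,0],[0,0,0,-0.01,0,0,0],[0,0,0,0,0,0,0],[0,0,0,0,0,0,0]],
])

```text
clock: 5.9
tool_pos: [449.6, 157.2, 79.9]
tool_rot: [3.141, -0.04, -0.001]
force: [-1.3, 0.8, -0.8]
width: 0.638
grip_force: 63.3
```

Run:
```python
from h import *
s,c,p,d=look("w_c"); print(*delta(s,(619.5,135.5,80),-19.8))
m=np.zeros((480,640),bool); m[60:310,200:440]=1; m&=d>0
W,v,u=world(d,c,m); k=W[:,2]>50; Q=W[k]
k2=np.abs(Q[:,2]-np.median(Q[:,2]))<12; Q=Q[k2]
A=np.c_[Q[:,:2]-s['tool_pos'][:2],np.ones(len(Q))]; print("plane",np.linalg.lstsq(A,Q[:,2],rcond=None)[0],len(Q))
print(Q.min(0),Q.max(0))
```

```text
clock 5.90 pos [449.6 157.2  79.9] yaw -1.45 shift mm [170.4  17.4  -0.2] turn [0.   0.   0.32] F [-1.3  0.8 -0.8] w 0.638 g 63.3
plane [-9.92091103e-03 -4.67981518e-04  9.52538609e+01] 19544
[454.81731389 117.20062695  83.84760978] [510.39535878 195.03183557  99.61444773]
```

View pics/w_c.png

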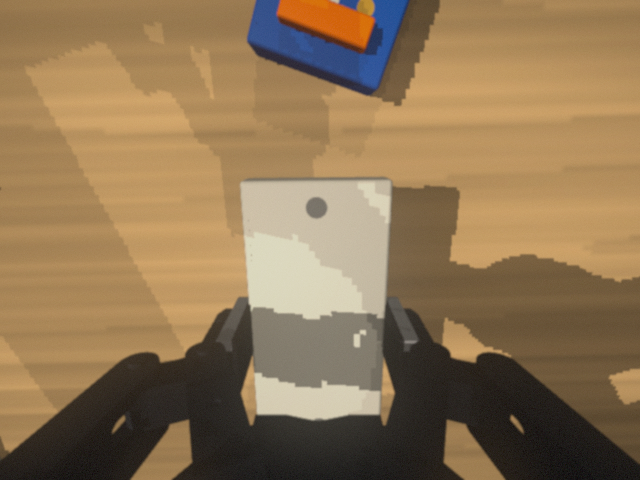

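The cover is held level, with its underside about 3.5 mm above TCP height. Next I carry it over the blue block, turn, and lower it onto the clips (tops at z≈40).

Request:
jog_arm([
  [[0,0.02,0.002,0,0,0,0],[0,0.03,0.003,0,0,0,0],[0,0.03,0.003,0,0,0,0],[0,0.03,0.003,0,0,0,0],[0,0.03,0.003,0,0,0,0],[0,0.02,0.002,0,0,0,0],[0,0.01,0.0014,0,0,0,0],[0,0,0,0,0,0,0.08],[0,0,0,0,0,0,0.08],[0,0,0,0,0,0,0.08],[0,0,0,0,0,0,0.08],[0,0,0,0,0,0,0],[0,0,0,0,0,0,0],[0,0,0,0,0,0,0]],
])

```text
clock: 7.35
tool_pos: [619.2, 135.6, 79.8]
tool_rot: [3.095, -0.537, -0.001]
force: [-0.8, -0.1, -0.3]
width: 0.633
grip_force: 63.3
```

Run:
```python
from h import *
s,c,p,d=look("w_d"); print(*delta(s,(619.5,135.5,36.5),-19.8))
from rig import optics
p,d=optics.read_camera("scene"); cv2.imwrite("pics/s_d.png",cv2.resize(p[200:340,250:410,::-1],(800,600)))
```

```text
clock 7.35 pos [619.2 135.6  79.8] yaw -19.67 shift mm [ 0.3 -0.1 43.3] turn [0.    0.001 0.002] F [-0.8 -0.1 -0.3] w 0.633 g 63.3
```

View pics/w_d.png

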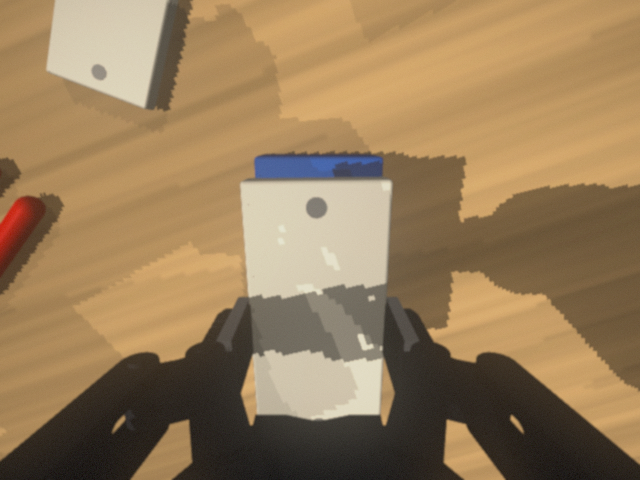

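The cover at (316,300) is parallel to the block, whose blue edge shows from column 255 to 383 and is centred on it. I'll lower it gently.

Request:
jog_arm([
  [[0,0,0,0.01,0,0,0],[0,0,0,0.012,0,0,0],[0,0,0,0.01,0,0,0],[0,0,0,0.005,0,0,0],[0,0,0,0.002,0,0,0],[0,0,0,0.001,0,0,0],[0,0,0,0.001,0,0,0],[0,0,0,0,0,0,0],[0,0,0,0,0,0,0]],
])

```text
clock: 8.35
tool_pos: [619.5, 135.6, 39.6]
tool_rot: [-3.095, 0.54, -0.001]
force: [-0.2, -0.1, -1.0]
width: 0.638
grip_force: 63.3
```

Request:
jog_arm([
  [[0,0,0,0.001,0,0,0],[0,0,0,0.001,0,0,0],[0,0,0,0,0,0,0],[0,0,0,0,0,0,0]],
])

```text
clock: 8.75
tool_pos: [619.3, 135.6, 37.2]
tool_rot: [3.095, -0.54, -0.0]
force: [-0.2, 0.3, -1.5]
width: 0.64
grip_force: 63.3
```

Request:
jog_arm([
  [[0,0,0,0.0005,0,0,0],[0,0,0,0.0005,0,0,0],[0,0,0,0.0005,0,0,0],[0,0,0,0,0,0,0]],
])

```text
clock: 9.15
tool_pos: [619.4, 135.6, 36.1]
tool_rot: [-3.095, 0.54, -0.0]
force: [-2.8, -0.3, 6.5]
width: 0.636
grip_force: 63.9
```

Contact at about 6.5 N: the cover is resting on the clips. I'll release and rise.

Request:
jog_arm([
  [[70,0,0,0,0,0,0],[80,0,0,0,0,0,0],[85,0,0,0,0,0,0],[85,0,0,0,0,0,0],[85,0,0,-0.005,0,0,0],[85,0,0,-0.015,0,0,0],[85,0,0,-0.02,0,0,0],[85,0,0,-0.02,0,0,0],[85,0,0,-0.02,0,0,0],[0,0,0,0,0,0,0],[0,0,0,0,0,0,0],[0,0,0,0,0,0,0],[0,0,0,0,0,0,0],[0,0,0,0,0,0,0],[0,0,0,0,0,0,0]],
])

```text
clock: 10.65
tool_pos: [619.2, 135.6, 115.4]
tool_rot: [3.095, -0.54, -0.001]
force: [0.8, 0.0, 0.1]
width: 0.001
grip_force: 0.0
```

Run:
```python
from h import *
s,c,p,d=look("w_e"); print(*delta(s,(619.5,135.5,54),-19.8))
m=np.zeros((480,640),bool); m[60:330,200:440]=1; m&=d>0
W,v,u=world(d,c,m); Q=W[(W[:,2]>38)&(W[:,2]<65)&(np.hypot(W[:,0]-619,W[:,1]-135)<80)]
A=np.c_[Q[:,:2]-s['tool_pos'][:2],np.ones(len(Q))]; print("plane",np.linalg.lstsq(A,Q[:,2],rcond=None)[0],len(Q),cv2.minAreaRect(Q[:,:2].astype(np.float32)))
```

```text
clock 10.65 pos [619.2 135.6 115.4] yaw -19.78 shift mm [ 0.3 -0.  61.4] turn [0.    0.001 0.   ] F [0.8 0.  0.1] w 0.001 g 0.0
plane [-2.81935870e-03 -5.07337965e-06  5.12063690e+01] 12780 ((624.891357421875, 132.6165313720703), (56.221038818359375, 108.80278015136719), 71.08082580566406)
```

View pics/w_e.png

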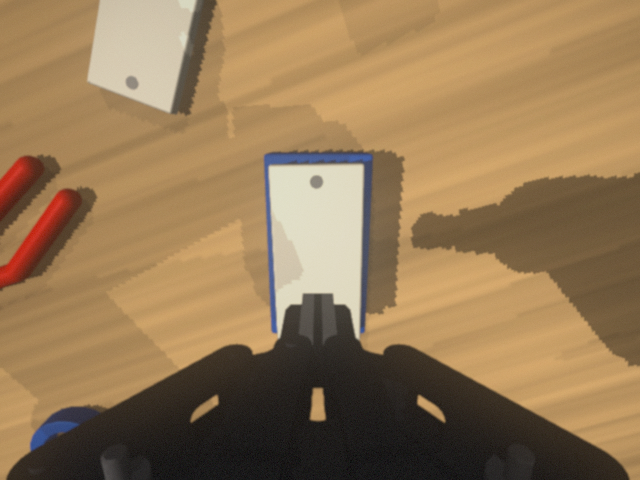

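The cover (columns 266–365, rows 163–335) rests level on the clips, centred on the block with a blue rim all round, and its top is at about 51.5 mm. I'll press its middle with the shut fingers.

Request:
jog_arm([
  [[0,0,0,0.02,0,0,0],[0,0,0,0.02,0,0,0],[0,0,0,0.015,0,0,0],[0,0,0,0.004,0,0,0],[0,0,0,0.002,0,0,0],[0,0,0,0.002,0,0,0],[0,0,0,0.002,0,0,0],[0,0,0,0,0,0,0]],
])

```text
clock: 11.5
tool_pos: [619.6, 135.6, 51.3]
tool_rot: [-3.095, 0.539, -0.001]
force: [0.4, -0.3, -0.6]
width: -0.005
grip_force: 0.1
```

Request:
jog_arm([
  [[0,0,0,0.001,0,0,0],[0,0,0,0.001,0,0,0],[0,0,0,0.001,0,0,0],[0,0,0,0.001,0,0,0],[0,0,0,0.001,0,0,0],[0,0,0,0,0,0,0]],
])

```text
clock: 12.1
tool_pos: [619.6, 135.6, 46.1]
tool_rot: [-3.095, 0.54, -0.001]
force: [0.2, -0.2, 4.1]
width: -0.002
grip_force: 1.9
```

Request:
jog_arm([
  [[0,0,0,0.001,0,0,0],[0,0,0,0.001,0,0,0],[0,0,0,0.001,0,0,0],[0,0,0,0.0005,0,0,0],[0,0,0,0,0,0,0]],
])

```text
clock: 12.6
tool_pos: [619.6, 135.6, 42.4]
tool_rot: [-3.095, 0.54, -0.001]
force: [2.1, 0.3, 3.5]
width: 0.003
grip_force: 2.0
```

Request:
jog_arm([
  [[0,0,0,0.0005,0,0,0],[0,0,0,0.0005,0,0,0],[0,0,0,0,0,0,0]],
])

```text
clock: 12.9
tool_pos: [619.7, 135.6, 42.1]
tool_rot: [-3.095, 0.539, -0.001]
force: [-1.4, -0.9, 10.3]
width: 0.001
grip_force: 5.4
```

The force has risen to 10 N at z = 42.1, which is the bottom. A touch more, then lift and check.

Request:
jog_arm([
  [[0,0,0,0.0002,0,0,0],[0,0,0,0,0,0,0],[0,0,0,0,0,0,0]],
])

```text
clock: 13.2
tool_pos: [619.6, 135.6, 42.1]
tool_rot: [-3.095, 0.539, -0.001]
force: [-2.3, -0.0, 11.7]
width: 0.001
grip_force: 6.3
```

Request:
jog_arm([
  [[0,0,0,-0.003,0,0,0],[0,0,0,-0.01,0,0,0],[0,0,0,-0.03,0,0,0],[0,0,0,-0.03,0,0,0],[0,0,0,-0.03,0,0,0],[0,-0.03,0,-0.02,0,0,0],[0,-0.04,0,0,0,0,0],[0,-0.04,0,0,0,0,0],[0,0,0,0,0,0,0],[0,0,0,0,0,0,0]],
])

```text
clock: 14.2
tool_pos: [515.6, 173.1, 164.8]
tool_rot: [-3.095, 0.538, -0.001]
force: [0.6, 0.2, 0.5]
width: 0.002
grip_force: 0.0
```

Run:
```python
from h import *
s,c,p,d=look("w_f"); print(*delta(s,(619.5,135.5,54),-19.8))
W,v,u=world(d,c,d>0); Q=W[(W[:,2]>36)&(W[:,2]<65)&(np.hypot(W[:,0]-619,W[:,1]-135)<80)]
A=np.c_[Q[:,:2]-[619.5,135.5],np.ones(len(Q))]; print("plane",np.linalg.lstsq(A,Q[:,2],rcond=None)[0],len(Q),cv2.minAreaRect(Q[:,:2].astype(np.float32)))
```

```text
clock 14.20 pos [515.6 173.1 164.8] yaw -19.73 shift mm [110.4   0.3 110.8] turn [-0.    -0.     0.001] F [0.6 0.2 0.5] w 0.002 g 0.0
plane [-9.32229761e-04 -7.19774223e-04  4.16595759e+01] 13667 ((615.358154296875, 135.9405517578125), (56.17391586303711, 111.30044555664062), 71.08088684082031)
```

View pics/w_f.png

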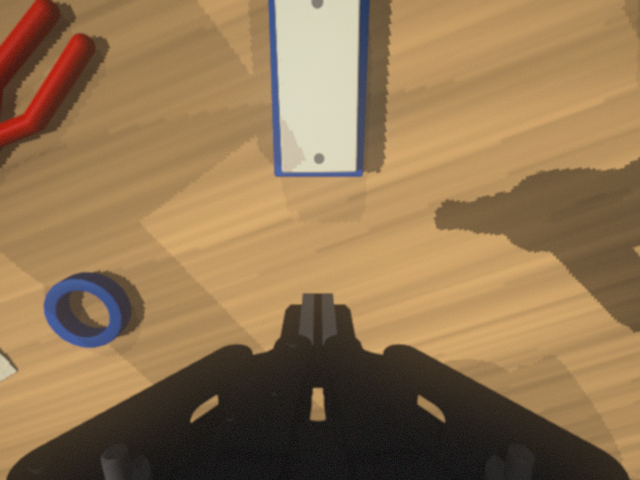

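The cover (columns 277–362, rows up to 172) lies flat on the block with an even rim. Its top is level at 41.7 mm, so it is fully seated, and the gripper is clear. Handing in.

```bash
python3 -c "from rig import workorder; print(workorder.job_done())"
```

```text
the job is handed in; nothing more can be done
None
```

The white cover is pressed fully home on the blue block (top level at 41.7 mm, centred and lengthwise), I kept clear of the black cover and the green block, and the job is handed in at about 14 s; no verdict was returned.

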